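Lever up the stone board and slip a peg under its edge

TASK

The heavy stone chopping board needs chocking up so its underside can dry. Take the steel pry bar, put its upturned toe under the edge of the board that faces the wooden block, and, keeping hold of the bar across the block, push its handle down to lever that edge up; let the bar lie there with its handle down, as its weight holds the board. Then slip one end of the clothes peg about 20 mm under the raised edge, beside the bar and pointing straight in, and leave it lying on its side on the counter.

Things in the scene. Friction and masses are not known exactly. Their poses are not given: they have to be found in the camera images.
- board: Pale stone chopping board, 180 (x) x 230 (y) x 12 mm thick, about 1.3 kg, loose on four 12 mm high rubber feet (16 mm wide, at x = +-75, y = +-100 mm): a 12 mm gap below it. Origin: on the counter under its centre; z up. The edge to raise is the 230 mm edge at x = -90 mm, facing the wooden block and the robot.
- board_edge (a point): Midpoint of the lower edge to be raised: at x = -90, y = 0, z = 12 mm in the board's frame. It is 12 mm above the counter at the start and about 28 mm when the bar's handle lies fully down on the counter.
- fulcrum: Wooden fulcrum block fixed 54 to 60 mm in front of that edge: 24 (x) x 50 (y) x 6 mm base, half-round ridge of radius 5 mm along its y (axis 6 mm up, top 11 mm). Origin: centre of its underside; its x is parallel to the board's. Tilted 20 deg, the toe fits down between ridge and edge, then goes 16 mm level under the board; with the handle lowered to the counter the bar's weight holds the board up.
- pry_bar: Steel pry bar, 0.76 kg, 294 x 30 mm, lying flat. Origin: on the underside at the balance point, where to grip it across its width; x to the toe, z up. Underside flat from x = -114 to 156 mm; 10 mm thick to x = 96, then 6. From x = 156 a toe 26 mm long, 4 thick, slopes UP 20 deg (tip x = 180): level when the bar is tilted 20 deg toe-down. Black handle pad on top, x = -114 to -34.
- clothes_peg: Large teal plastic clothes peg lying on its side, 90 (x) x 24 (y) x 18 mm high, 30 g. Origin: centre of its underside; z up. Jaws at +x, finger ends at -x; either end may go in. Too high for the 12 mm gap under the unraised board.
Things that resemble listed ones, but are neither listed nor needed, are in the scene too. Several things have the shape of the clothes_peg; the one meant has the colours described above. There is more than one size of the fulcrum; the one meant has the size given above.

How it is judged:
By the outcome, as a careful person would: the job done as asked, in the order asked, and still so for the second after the job is handed in, with the robot touching nothing.
It also fails if it takes over 58 s, if anything falls off the work surface, if the arm or the gripper's body presses on something with over 40 N, if the wrist force passes 120 N, or if a joint passes its speed limit or range.

ROBOT

A 6-joint arm with a two-finger parallel gripper is mounted at the origin on the work surface. World frame = base frame: x ahead of the robot, y to its left, z up, the work surface at z = 0. Lengths are in m, angles in rad, forces in N, time in s.
With the tool pointing down it reaches from about 0.35 to 1 m from the base axis. Payload 7.1 kg.
Tool frame: the origin (TCP) lies between the finger pads; the fingertips stand 22 mm ahead of it and the grasp point (between the pads) lies 3 mm ahead of it; x points along the fingers, y is the direction in which the jaws open and shut, and the axes are right-handed (so a half turn about x gives the same grasp; the last joint's range is limited). The gripper opens to 85 mm and grips with 20 to 120 N. Pads are 22 mm wide; open, the fingers measure 114 mm over their backs; the gripper's body (76 mm by 85 mm) begins 54 mm behind the grasp point. The pads swing forward as they close: fully open they stand 13 mm farther back than shut.
Start: joints at [-1.228, 0.423, 1.63, -0, 1.089, -0.019], TCP at [0.221, -0.585, 0.253] pointing down, gripper open.
Joint ranges: [-3, 3], [-0.9, 2.11], [0.09, 2.58], [-1.31, 4.45], [0.11, 2.69], [-2.54, 2.54]. Speed limits (rad/s): [2.39, 2.39, 3.01, 3.14, 3.14, 3.14].

INTERFACE

Orientations are given as a rotation vector (axis times angle).
In Python, from rig import manip gives the robot as it stands. The module is installed in compiled form; this text tells all that it offers. Calls block until the motion is done:
- manip.move_to(position, orientation): joint-space move of the TCP to a pose.
- manip.servo_line(position, orientation=None, rate=0.15): straight line of the TCP; orientation=None keeps the orientation; rate is the mean speed in m/s.
- manip.set_joints(angles): joint-space move.
- manip.command_gripper(opening, f_grip=None): finger opening in m; f_grip is the grip in N (None keeps the last); returns when the fingers have stopped.
- manip.hold(seconds).
- manip.solve_ik(position, orientation): joint angles nearest the present ones, or None.
- manip.camera(name): name is "scene" or "top"; returns a dict with "image" (480x640x3 uint8, red, green, blue), "fx", "fy", "cx", "cy" (pixels), "cam_to_world" (4x4, takes a point from camera to world coordinates). Camera axes: x right, y down, z forward; pixel columns grow to the right and rows downward; lengths in m; the calibration is good to about 2 mm. A picture is of the moment at which its call begins. There is no depth.
A pose or a line that the arm cannot do raises manip.IKError and nothing moves.
- manip.sign_off(): hands the job in, once; it reports no verdict.
Readings, each from a call of its own:
- manip.get_time(): time.
- manip.get_joint_positions(): joint angles.
- manip.get_joint_vel(): joint speeds.
- manip.get_tau(): joint torques, N m.
- manip.get_position(): TCP position.
- manip.get_ee_rot(): TCP orientation.
- manip.get_contact_force(): force on the tool from outside, world axes, zero at the start.
- manip.get_torque(): the same for the moment, N m.
- manip.get_width(): finger opening in m.
Only numpy, scipy, OpenCV 4.12 (cv2) and the standard library are available. Lean on these libraries where they do the work, as an engineer would, in place of code of your own. Each camera call takes 0.05 s, during which the arm holds its last target.

## Working session

There is one attempt and no reset: what is moved stays moved. The work goes in short steps, each a Python script; the robot and the scene stay as the last script left them, time stands still between calls to the robot, and variables do not carry over. Pictures are saved under pics/ and viewed, and the job is handed in when it is done.

```bash
mkdir -p pics
python3 - <<'E'
from rig import manip
import cv2
for n in("scene","top"):
    c=manip.camera(n); cv2.imwrite(f"pics/{n}0.png",c["image"][:,:,::-1]); print(n,c["fx"],c["fy"],c["cx"],c["cy"],c["cam_to_world"].round(4).tolist())
print(manip.get_time(),manip.get_position(),manip.get_ee_rot(),manip.get_width())
E
```

```text
scene 463.01070692021386 463.01070692021386 318.16692414463563 241.80837304826846 [[-0.0053, 0.86, -0.5103, 1.0891], [1.0, 0.0082, 0.0034, -0.0055], [0.0071, -0.5103, -0.86, 0.88], [0.0, 0.0, 0.0, 1.0]]
top 606.0823643071095 606.0823643071095 321.3453569548528 241.07251000532003 [[0.0196, -0.9968, 0.0781, 0.5149], [-0.9997, -0.0186, 0.0138, -0.0167], [-0.0123, -0.0783, -0.9969, 1.1096], [0.0, 0.0, 0.0, 1.0]]
0.1 [ 0.22108522 -0.58408645  0.25262804] [ 2.02448655  0.37177228 -2.02499902] 0.0856465580261335
```

View pics/scene0.png

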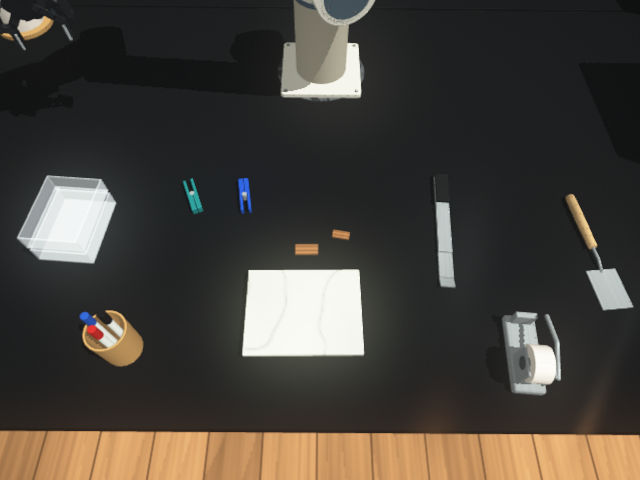

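View pics/top0.png

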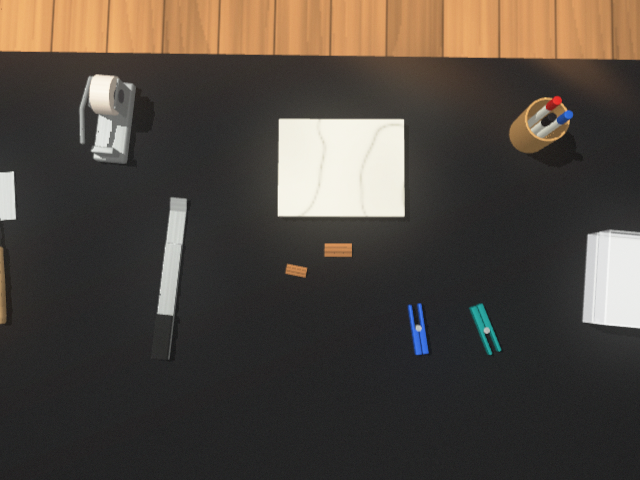

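Run:
```python
import cv2,numpy as np
t=cv2.imread("pics/top0.png")
def crop(n,x0,y0,x1,y1,s):
    c=cv2.resize(t[y0:y1,x0:x1],None,fx=s,fy=s,interpolation=cv2.INTER_CUBIC);cv2.imwrite(n,c)
crop("pics/c_board.png",265,110,425,290,3.3)
crop("pics/c_blk.png",265,205,415,285,5)
crop("pics/c_bar.png",130,190,230,370,3.3)
crop("pics/c_peg.png",390,290,520,370,6)
```

```text
(no output)
```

View pics/c_board.png

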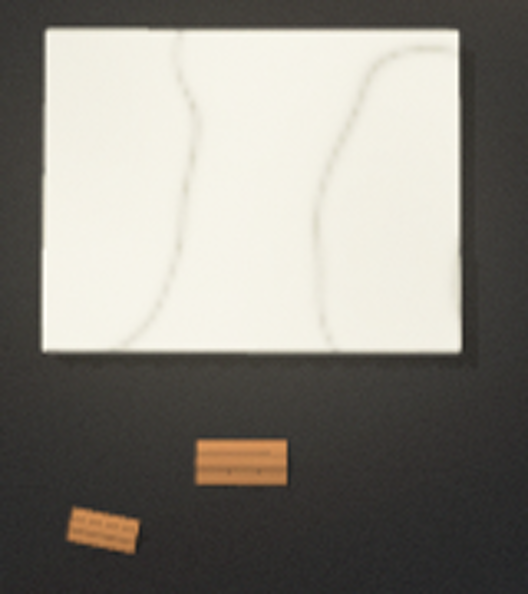

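View pics/c_blk.png

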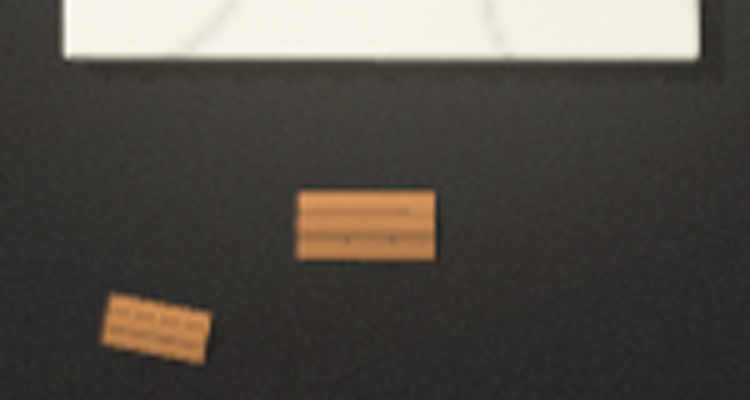

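View pics/c_bar.png

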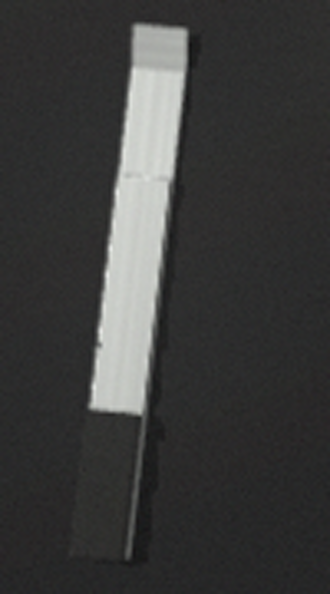

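View pics/c_peg.png

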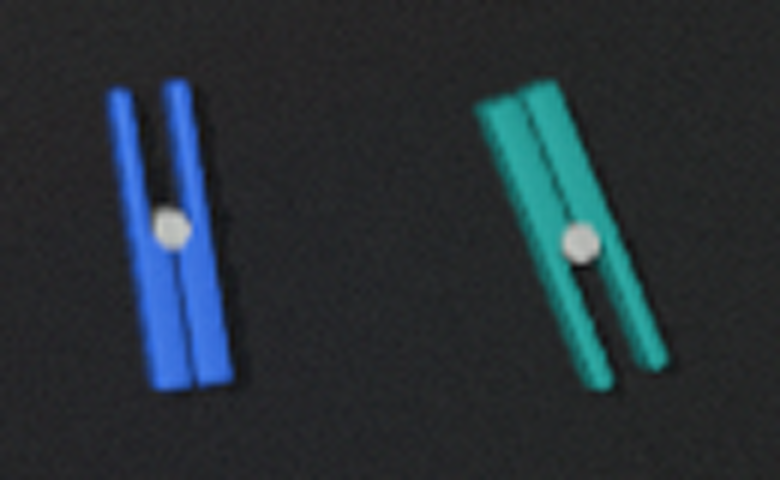

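```bash
cat > h.py <<'E'
import numpy as np,cv2
T=None
CAM={"scene":(463.0107,318.1669,241.8084,np.array([[-0.0053,0.86,-0.5103,1.0891],[1,0.0082,0.0034,-0.0055],[0.0071,-0.5103,-0.86,0.88]])),
"top":(606.0824,321.3454,241.0725,np.array([[0.0196,-0.9968,0.0781,0.5149],[-0.9997,-0.0186,0.0138,-0.0167],[-0.0123,-0.0783,-0.9969,1.1096]]))}
def px(u,v,z,cam="top"):
    f,cx,cy,M=CAM[cam]; d=M[:,:3]@np.array([(u-cx)/f,(v-cy)/f,1]); o=M[:,3]
    return o+d*(z-o[2])/d[2]
def cr(u,v,x0,y0,s): return x0+(u+.5)/s-.5,y0+(v+.5)/s-.5
def proj(p,cam="top"):
    f,cx,cy,M=CAM[cam]; q=M[:,:3].T@(np.array(p)-M[:,3]); return np.array([q[0]/q[2]*f+cx,q[1]/q[2]*f+cy])
E
python3 - <<'E'
from h import *
np.set_printoptions(precision=4,suppress=True)
P=lambda l,z,a:[px(*cr(u,v,*a),z)[:2] for u,v in l]
b=np.array(P([(42,352),(461,352),(459,29),(46,29)],.024,(265,110,3.3))); print("board",b,b.mean(0),[np.linalg.norm(b[i]-b[i-1]) for i in range(4)], np.degrees(np.arctan2(*(b[0]-b[1])[[0,1]])),np.degrees(np.arctan2(*(b[3]-b[2])[[0,1]])),np.degrees(np.arctan2(*(b[3]-b[0])[[1,0]])),np.degrees(np.arctan2(*(b[2]-b[1])[[1,0]])))
f=np.array(P([(297,260),(435,260),(435,191),(297,191)],.006,(265,205,5))); print("ful",f,f.mean(0),[np.linalg.norm(f[i]-f[i-1]) for i in range(4)])
f=np.array(P([(102,344),(205,363),(212,314),(110,293)],.005,(265,205,5))); print("small",[np.linalg.norm(f[i]-f[i-1]) for i in range(4)])
A=(130,190,3.3)
for n,l,z in [("tip180",[(132,24),(188,29)],.0127),("knee156",[(131,67),(183,72)],.006),("step96",[(118,177),(168,180)],.009),("pad-34",[(89,408),(143,414)],.010),("end-114",[(68,555),(128,562)],.012)]:
    p=np.array(P(l,z,A)); print(n,p.tolist(),p.mean(0),np.linalg.norm(p[0]-p[1]))
p=np.array(P([(478,103),(556,82),(607,387),(664,366)],.018,(390,290,6)));print("peg",p,p[:2].mean(0),p[2:].mean(0),p.mean(0))
E
```

```text
board [[ 0.6433  0.0785]
 [ 0.6474 -0.1501]
 [ 0.8269 -0.1474]
 [ 0.8232  0.0809]] [ 0.7352 -0.0345] [np.float64(0.18000043569080437), np.float64(0.22869464974471296), np.float64(0.17953370112526756), np.float64(0.22832121777760775)] -1.0387455435641835 -0.9220054096458858 0.7443783713786967 0.8629411914000225
ful [[ 0.5731 -0.0068]
 [ 0.574  -0.0571]
 [ 0.5992 -0.0567]
 [ 0.5983 -0.0063]] [ 0.5861 -0.0317] [np.float64(0.025227244581859647), np.float64(0.05027975546783893), np.float64(0.025213212827502766), np.float64(0.05036960550116599)]
small [np.float64(0.01880152269154547), np.float64(0.03819149467581455), np.float64(0.01800892858897374), np.float64(0.03802431347978149)]
tip180 [[0.6767548141384923, 0.2778798311752905], [0.6745105173464098, 0.24661219878734947]] [0.6756 0.2622] 0.031348073357678176
knee156 [[0.653562113230961, 0.2792883750534462], [0.6512808265657981, 0.25011786666901586]] [0.6524 0.2647] 0.029259576693020903
step96 [[0.591756145346034, 0.28329056354093374], [0.5906108427560723, 0.2554721362126675]] [0.5912 0.2694] 0.0278419937691359
pad-34 [[0.46446750075180143, 0.2939062272985657], [0.4617990723054959, 0.2640925017273547]] [0.4631 0.279 ] 0.029932904015623547
end-114 [[0.38488223289485457, 0.3015476829028889], [0.3818101599655714, 0.26865578709212407]] [0.3833 0.2851] 0.03303504869239706
peg [[ 0.4877 -0.268 ]
 [ 0.4944 -0.2912]
 [ 0.4049 -0.3061]
 [ 0.4114 -0.3229]] [ 0.491  -0.2796] [ 0.4081 -0.3145] [ 0.4496 -0.2971]
```

```bash
cat >> h.py <<'E'
from scipy.spatial.transform import Rotation as Rn
S=1
C=lambda s:np.array([[0,0,-1],[0,s,0],[-1,0,0]],float).T if False else np.column_stack([[0,0,-1],[0,s,0],np.cross([0,0,-1],[0,s,0])])
def toolrot(yaw,tilt=0,s=1): # deg; tilt toe-down
    R=Rn.from_euler('z',yaw,degrees=True)*Rn.from_euler('y',tilt,degrees=True)
    return R, (R*Rn.from_matrix(C(s))).as_rotvec()
E
python3 - <<'E'
from h import *
from rig import manip
np.set_printoptions(precision=3,suppress=True)
print(Rn.from_rotvec(manip.get_ee_rot()).as_matrix())
for s in(1,-1):
  for (p,yaw,t) in [((.496,.2765,.026),-4.5,0),((.5,-.033,.1),.9,20),((.48,-.033,.03),.9,-3),((.44,-.3,.03),22.8,0),((.61,-.09,.03),.9,0)]:
    print(s,p,manip.solve_ik(np.array(p),toolrot(yaw,t,s)[1]))
E
```

```text
[[-0.     0.354 -0.935]
 [ 0.001 -0.935 -0.354]
 [-1.    -0.001 -0.   ]]
1 (0.496, 0.2765, 0.026) [ 0.488  0.686  1.853 -0.     0.603 -1.005]
1 (0.5, -0.033, 0.1) [-0.073  0.616  1.783 -0.034  1.09  -1.638]
1 (0.48, -0.033, 0.03) [-0.097  0.601  2.076  0.015  0.413 -1.697]
1 (0.44, -0.3, 0.03) None
1 (0.61, -0.09, 0.03) [-0.166  0.722  1.74  -0.     0.679 -1.752]
-1 (0.496, 0.2765, 0.026) [ 0.488  0.686  1.853 -0.     0.603  2.137]
-1 (0.5, -0.033, 0.1) [-0.073  0.616  1.783 -0.034  1.09   1.503]
-1 (0.48, -0.033, 0.03) [-0.097  0.601  2.076  0.015  0.413  1.445]
-1 (0.44, -0.3, 0.03) [-0.621  0.649  1.932  0.     0.56   0.552]
-1 (0.61, -0.09, 0.03) [-0.166  0.722  1.74  -0.     0.679  1.389]
```

Candidates:
- **Blocks:** (338,250) measures 50×25 mm and (296,270) measures 38×18 mm. The first is the fulcrum, by size.
- **Pegs:** the teal one is at (485,330) and the blue one at (418,330). Teal is the one meant.
- **Bar-like things:** the steel bar with the black pad is at (170,280). The trowel at the left edge is not it.

The enlarged crops above confirm these. Next I grasp the bar.

Run:
```python
from h import *
from rig import manip
np.set_printoptions(precision=4,suppress=True)
_,o=toolrot(-4.5,0,-1)
manip.command_gripper(.06,60)
manip.move_to(np.array([.4964,.2765,.12]),o)
print(manip.get_time())
manip.servo_line(np.array([.4964,.2765,.026]),rate=.12)
print(manip.get_contact_force())
manip.command_gripper(.0,90)
print(manip.get_time(),manip.get_width(),manip.get_position(),manip.get_contact_force())
manip.servo_line(np.array([.4964,.2765,.12]),rate=.12)
print(manip.get_time(),manip.get_width(),manip.get_position(),manip.get_contact_force(),manip.get_torque())
c=manip.camera("top");cv2.imwrite("pics/t1.png",c["image"][:,:,::-1])
c=manip.camera("scene");cv2.imwrite("pics/s1.png",c["image"][:,:,::-1])
```

```text
3.6667
[ 0.3422  0.2956 -0.3228]
5.0167 0.026413541198062076 [0.4972 0.2773 0.0276] [-1.3496  1.0449  9.2455]
5.95 0.02601651580644413 [0.4957 0.2761 0.1192] [ 0.6512 -0.2414 -7.9513] [-0.0397  0.0315 -0.0053]
```

View pics/t1.png

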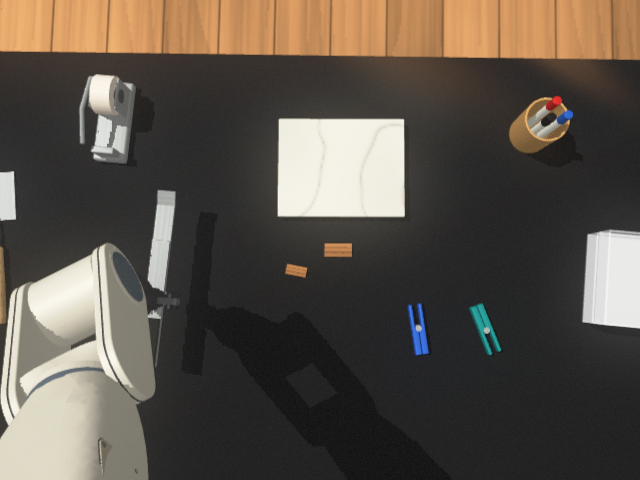

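View pics/s1.png

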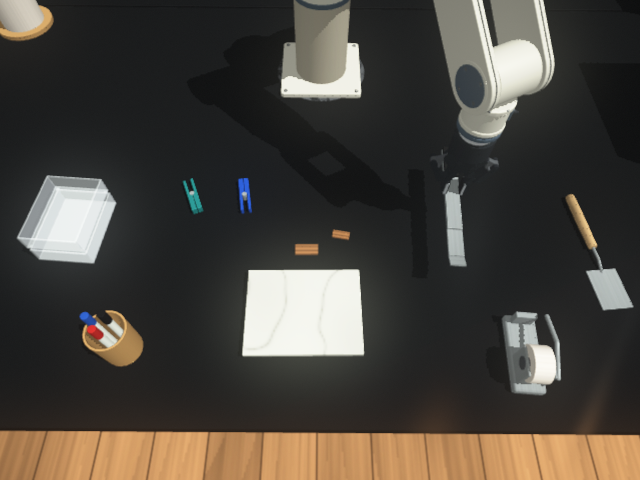

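```bash
cat >> h.py <<'E'
H=.0275; YAW=0.9; AX=np.array([0.5861,-0.0320]); DE=0.0592 # ridge axis point on bar line; dist to edge
def bar_tcp(K,tilt,dxy=(0,0)): # K=(x rel edge, z) of knee underside, m
    R,o=toolrot(YAW,tilt,-1)
    ex=np.array([np.cos(np.radians(YAW)),np.sin(np.radians(YAW))])
    kw=np.array([*(AX+ex*(DE+K[0])+np.array(dxy)),K[1]])
    return kw+R.apply([-.156,0,H]),o,kw,R
E
python3 - <<'E'
from h import *
from rig import manip
np.set_printoptions(precision=4,suppress=True)
p,o,kw,R=bar_tcp((-.0305,.045),20)
print(p,manip.solve_ik(p,o))
p2=p.copy(); p2[2]+=.03
manip.move_to(p,o)
print(manip.get_time(),manip.get_width(),manip.get_position()-p,manip.get_contact_force(),manip.get_torque())
for n in("top","scene"):
    c=manip.camera(n);im=c["image"][:,:,::-1].copy();cv2.imwrite(f"pics/{n}2.png",im)
    q=proj(kw,n); print(n,[proj(kw+R.apply(d),n).round(1) for d in([0,.015,.006],[0,-.015,.006],[.0244,.015,.0127],[.0244,-.015,.0127],[-.06,.015,.006],[-.06,-.015,.006])])
    x,y=(proj(kw,n)-[80,60]).astype(int); print(x,y)
    cv2.imwrite(f"pics/{n}2c.png",cv2.resize(im[y:y+120,x:x+160],None,fx=5,fy=5,interpolation=cv2.INTER_CUBIC))
E
```

```text
[ 0.4776 -0.0337  0.1242] [-0.0769  0.5537  1.8283 -0.0354  1.1075  1.4996]
7.2333 0.026092903001821394 [ 0.0004  0.0008 -0.0001] [-0.0186  0.2343 -7.3266] [ 0.0735 -0.6063  0.0035]
top [array([329.8, 230.5]), array([346.9, 230.6]), array([329.8, 216.4]), array([346.9, 216.4]), array([329.7, 262.2]), array([347.2, 262.2])]
258 172
scene [array([311.2, 250. ]), array([296.6, 250. ]), array([311.2, 261.2]), array([296.5, 261.3]), array([311. , 221.6]), array([296.7, 221.7])]
223 190
```

View pics/top2c.png

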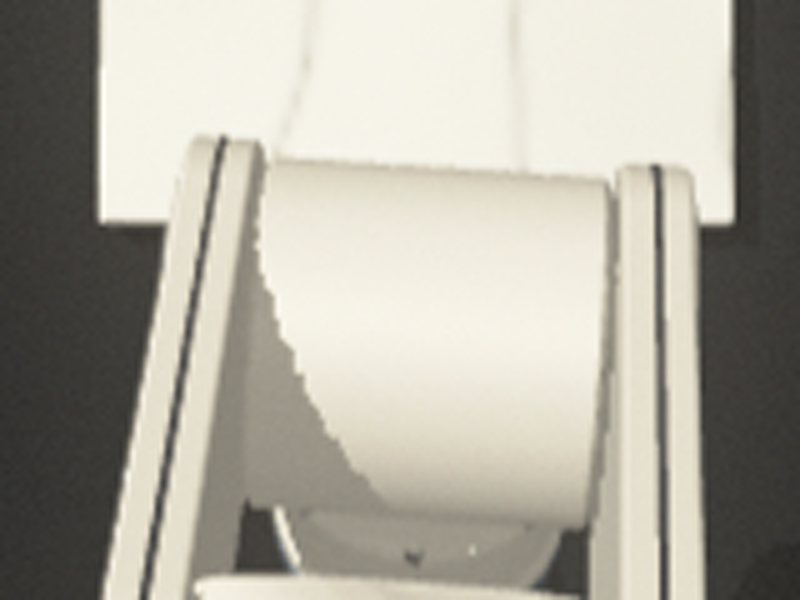

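View pics/scene2c.png

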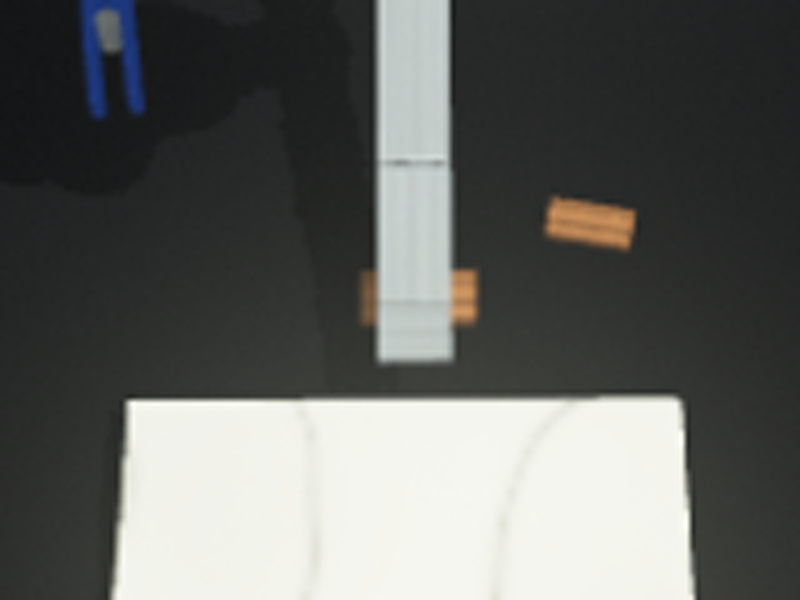

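Run:
```python
from h import *
np.set_printoptions(precision=4,suppress=True)
q=lambda u,v,z:px(*cr(u,v,223,190,5),z,"scene")
print("ful base c",(q(360,298,.006)+q(477,297,.006))/2, "near base front", q(477,270,.006),q(477,325,.006))
print("board edge",q(128,401,.024),q(681,397,.024))
print("tip",q(376,361,.0515),q(453,358,.0515),"knee",q(377,301,.051),q(452,301,.051),"step",q(378,162,.0745),q(450,162,.0745))
_,_,kw,R=0,0,*__import__('h').bar_tcp((-.0305,.045),20)[2:]
for d in([0,0,.006],[.0244,0,.0127],[-.06,0,.010]): print(kw+R.apply(d))
```

```text
ful base c [ 0.5892 -0.0277  0.006 ] near base front [ 0.5751 -0.0024  0.006 ] [ 0.6026 -0.0022  0.006 ]
board edge [ 0.65   -0.1468  0.024 ] [0.6461 0.0827 0.024 ]
tip [ 0.645  -0.0433  0.0515] [ 0.6434 -0.0121  0.0515] knee [ 0.6167 -0.0437  0.051 ] [ 0.6164 -0.0128  0.051 ] step [ 0.5637 -0.044   0.0745] [ 0.5634 -0.0141  0.0745]
[ 0.6168 -0.0315  0.0506]
[ 0.6421 -0.0311  0.0486]
[ 0.5618 -0.0324  0.0749]
```

The pose agrees: in the scene view the knee is 31 mm before the edge, the tip about 4 mm before it, and the bar is centred on the fulcrum. I'll descend and insert the toe.

Run:
```python
from h import *
from rig import manip
np.set_printoptions(precision=4,suppress=True)
def go(x,z,t,r):
    p,o,kw,R=bar_tcp((x,z),t); manip.servo_line(p,o,rate=r)
    print(x,z,t,round(manip.get_time(),2),manip.get_width(),manip.get_position()-p,manip.get_contact_force(),manip.get_torque())
    return manip.get_contact_force()
f=go(-.0305,.015,20,.08)
f=go(-.0305,.005,20,.03)
if np.linalg.norm(f-[0,.2,-7.3])<4:
    f=go(-.022,.0045,20,.03)
    if np.linalg.norm(f-[0,.2,-7.3])<4: f=go(-.010,.0045,20,.03)
c=manip.camera("scene");im=c["image"][:,:,::-1].copy();cv2.imwrite("pics/s3c.png",cv2.resize(im[190:310,223:383],None,fx=5,fy=5,interpolation=cv2.INTER_CUBIC))
```

```text
-0.0305 0.015 20 7.86 0.026071229397398376 [-0.0004  0.0001 -0.0006] [ 0.2425 -0.4077 -6.9837] [ 0.0113 -0.5949  0.0069]
-0.0305 0.005 20 8.34 0.025978053868944563 [-0.0001 -0.     -0.0001] [-0.4917  0.7777 -7.9067] [ 0.0206 -0.6461 -0.0046]
-0.022 0.0045 20 8.78 0.026323135376958785 [0.0002 0.     0.    ] [ 0.1752 -0.3761 -7.0335] [-0.0114 -0.6083 -0.0305]
-0.01 0.0045 20 9.32 0.026329486586550897 [-0.      0.     -0.0001] [-0.5144  0.1397 -8.7053] [ 0.0085 -0.5668  0.0606]
```

View pics/s3c.png

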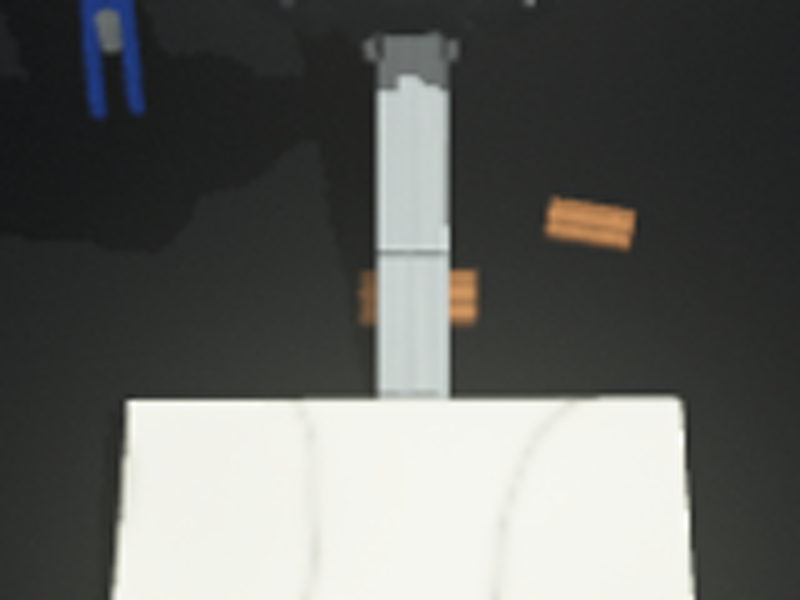

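```bash
cat > lev.py <<'E'
from h import *
def Ktan(t,L=.0492,off=.0003):
    a=np.radians(t); n=np.array([np.sin(a),np.cos(a)]);u=np.array([np.cos(a),-np.sin(a)])
    return np.array([-DE,.006])+(.005+off)*n+(L+.005*np.radians(12.8-t))*u
E
python3 - <<'E'
from lev import *
from rig import manip
np.set_printoptions(precision=3,suppress=True)
for t in (16,13,10.5,8,5.5,3,1,-1,-2.2,-2.9):
    K=Ktan(t)
    if K[1]<.002: K=np.array([-.010,.002])
    p,o,kw,R=bar_tcp(K,t); manip.servo_line(p,o,rate=.04)
    f=manip.get_contact_force();print(t,K*1000,round(manip.get_time(),2),manip.get_position()*1000-p*1000,f,manip.get_torque())
    if np.linalg.norm(f)>45: print("stop");break
c=manip.camera("scene");im=c["image"][:,:,::-1].copy();cv2.imwrite("pics/s4.png",im);cv2.imwrite("pics/s4c.png",cv2.resize(im[190:310,223:383],None,fx=5,fy=5,interpolation=cv2.INTER_CUBIC))
E
```

```text
16 [-10.   2.] 9.86 [-0.039 -0.018  0.187] [-0.002 -0.461 -6.909] [ 0.039 -0.512 -0.015]
13 [-10.   2.] 10.22 [ 0.057 -0.012  0.234] [ 0.209  0.281 -7.092] [-0.023 -0.466  0.022]
10.5 [-9.661  2.209] 10.53 [ 0.044 -0.003  0.21 ] [ 0.451 -0.678 -6.925] [-0.036 -0.282 -0.023]
8 [-9.326  4.343] 10.8 [ 2.116 -0.108  0.76 ] [ 4.082  0.762 -6.687] [ 0.126 -0.887 -0.006]
5.5 [-9.084  6.499] 11.07 [ 1.487 -0.093  0.72 ] [ 3.599  0.107 -3.775] [ 0.049 -0.668  0.022]
3 [-8.936  8.673] 11.33 [ 0.9   -0.048  0.497] [ 3.074  0.219 -3.079] [ 0.039 -0.6    0.047]
1 [-8.885 10.423] 11.58 [ 0.548 -0.048  0.327] [ 3.715  1.589 -3.176] [ 0.059 -0.526 -0.022]
-1 [-8.896 12.179] 11.83 [ 0.198 -0.011  0.152] [ 3.077  0.847 -3.01 ] [ 0.014 -0.504 -0.017]
-2.2 [-8.932 13.235] 12.08 [ 0.18  -0.018  0.138] [ 2.075  0.037 -2.76 ] [ 0.013 -0.462  0.002]
-2.9 [-8.963 13.852] 12.33 [ 0.17  -0.013  0.104] [ 3.42   0.021 -0.891] [ 0.037 -0.459  0.022]
```

View pics/s4c.png

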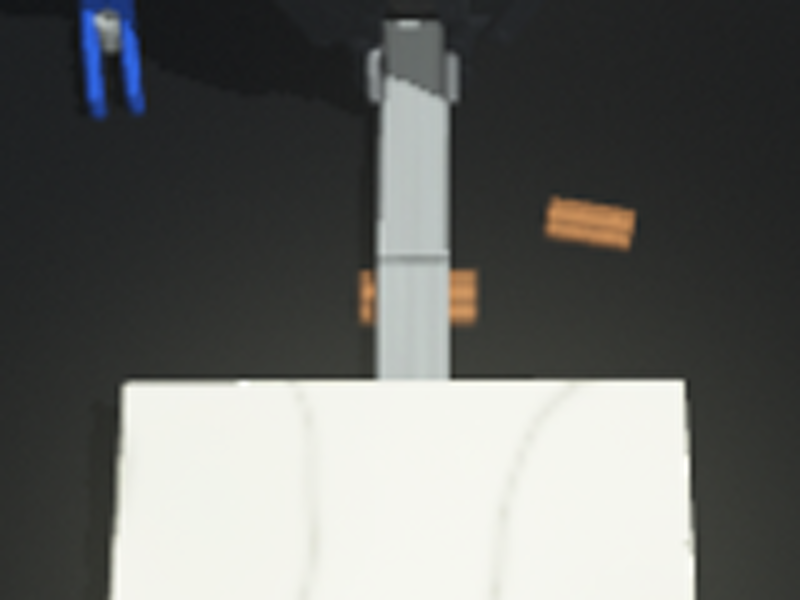

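Run:
```python
from lev import *
from rig import manip
np.set_printoptions(precision=3,suppress=True)
print([ (proj([.648,-.033,z],"scene")[1]-190)*5 for z in(.024,.036,.038,.040)])
for t in (-3.4,-3.9,-4.4):
    K=Ktan(t); p,o,kw,R=bar_tcp(K,t); manip.servo_line(p,o,rate=.03)
    f=manip.get_contact_force();print(t,round(manip.get_time(),2),manip.get_position()*1000-p*1000,f,manip.get_torque())
    if f[2]>8: break
manip.hold(.2)
q=manip.get_position();print(q)
manip.command_gripper(.05)
manip.hold(.2)
manip.servo_line(q+[0,0,.04],rate=.08)
R,o=toolrot(22.8,0,-1)
c=np.array([.4500,-.297])-.012*R.apply([1,0,0])[:2]
manip.move_to(np.array([.44,-.15,.16]),o)
manip.move_to(np.array([*c,.12]),o)
print(manip.get_time(),manip.get_contact_force())
for n in("top","scene"):
    im=manip.camera(n)["image"][:,:,::-1].copy();cv2.imwrite(f"pics/{n}5.png",im)
cv2.imwrite("pics/s5c.png",cv2.resize(im[150:310,213:413],None,fx=4,fy=4,interpolation=cv2.INTER_CUBIC))
```

```text
[np.float64(396.92326385135146), np.float64(383.5103560541947), np.float64(381.2465133214107), np.float64(378.97445059665046)]
-3.4 12.63 [ 0.244 -0.006  0.667] [ 1.374 -0.517  8.323] [ 0.063 -0.199 -0.009]
[ 0.479 -0.034  0.033]
15.375 [-0.139  0.388 -0.124]
```

View pics/s5c.png

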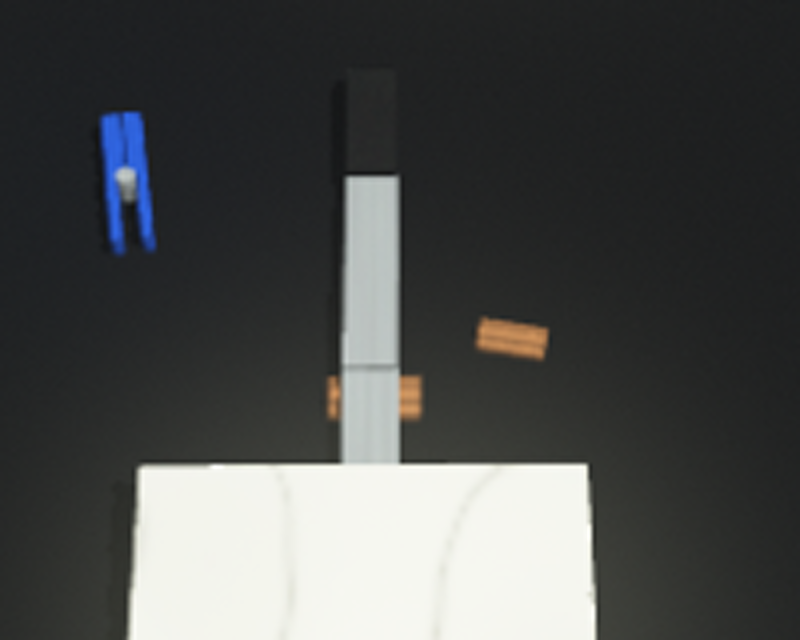

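View pics/top5.png

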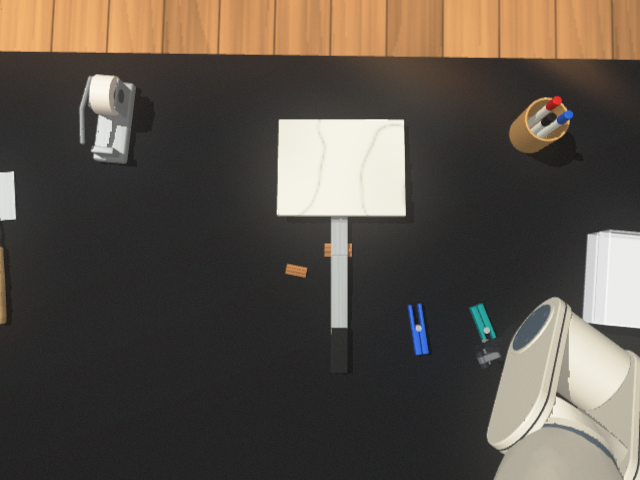

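Run:
```python
from h import *
im=cv2.imread("pics/top5.png");cv2.imwrite("pics/t5c.png",cv2.resize(im[190:270,265:425],None,fx=5,fy=5,interpolation=cv2.INTER_CUBIC))
im=cv2.imread("pics/top5.png");cv2.imwrite("pics/t5p.png",cv2.resize(im[290:370,440:560],None,fx=6,fy=6,interpolation=cv2.INTER_CUBIC))
```

```text
(no output)
```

View pics/t5c.png

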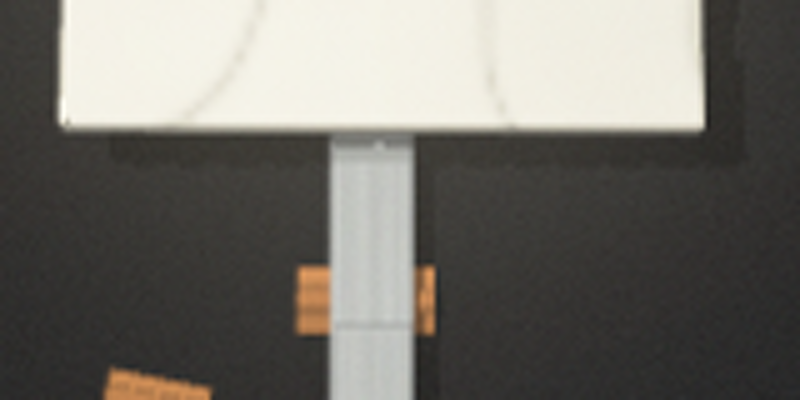

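View pics/t5p.png

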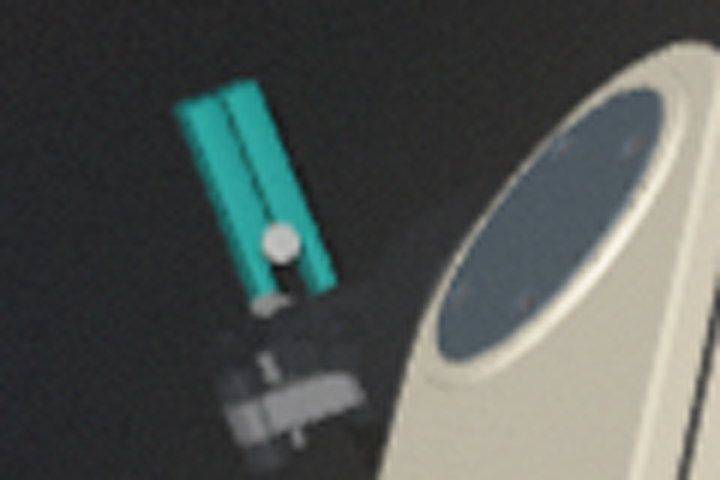

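Run:
```python
from h import *
from rig import manip
np.set_printoptions(precision=4,suppress=True)
e=[px(*cr(u,v,265,190,5),.028)for u,v in((60,130),(704,131))];print(e)
_,o=toolrot(22.8,0,-1)
R,_=toolrot(22.8,0,-1)
c=np.array([.4497,-.297])-.012*R.apply([1,0,0])[:2]
manip.servo_line(np.array([*c,.029]),o,rate=.1)
print(manip.get_contact_force())
manip.command_gripper(0,20)
print(manip.get_time(),manip.get_width(),manip.get_position(),manip.get_contact_force())
manip.servo_line(np.array([*c,.10]),rate=.1)
print(manip.get_time(),manip.get_width(),manip.get_contact_force())
im=manip.camera("scene")["image"][:,:,::-1]
manip.move_to(np.array([.52,-.094,.10]),toolrot(0.8,0,-1)[1])
print(manip.get_time(),manip.get_width(),manip.get_position(),manip.get_contact_force())
im=manip.camera("scene")["image"][:,:,::-1].copy();cv2.imwrite("pics/s6.png",im)
cv2.imwrite("pics/s6c.png",cv2.resize(im[150:310,213:413],None,fx=4,fy=4,interpolation=cv2.INTER_CUBIC))
```

```text
[array([0.6441, 0.0796, 0.028 ]), array([ 0.6479, -0.1515,  0.028 ])]
[-0.2258 -0.1791  0.4439]
16.875 0.02361864962377333 [ 0.439  -0.3019  0.0297] [-0.8719  1.1364  7.1222]
17.7333 0.023749939436769944 [-0.0375 -1.0662  0.4753]
18.675 0.023480448556017313 [ 0.5197 -0.0944  0.0996] [ 0.3538  0.0865 -0.0105]
```

View pics/s6c.png

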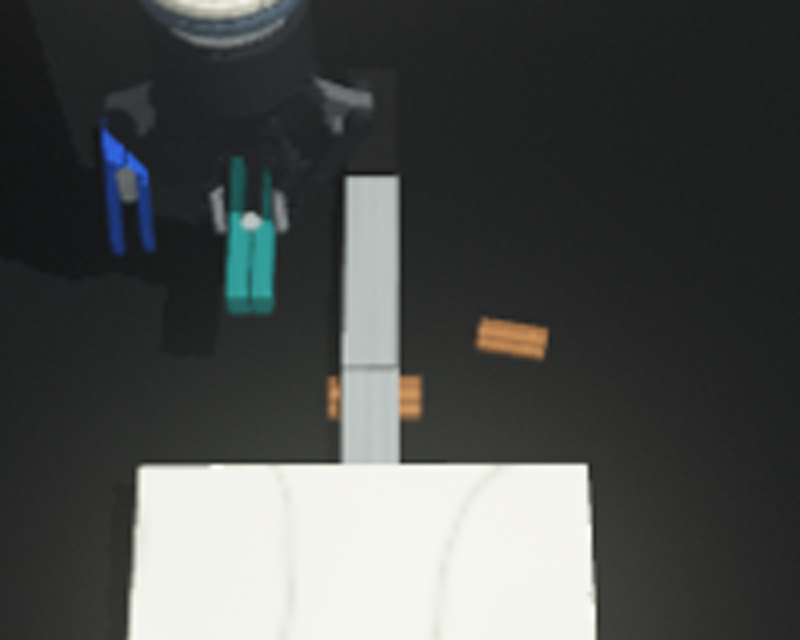

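Run:
```python
from h import *
from rig import manip
np.set_printoptions(precision=4,suppress=True)
for u,v,z in((250,298,.088),(250,313,.070)): print(px(*cr(u,v,213,150,4),z,"scene")-[.003,.0035,0])
y=-.098
manip.servo_line(np.array([.545,y,.10]),rate=.15)
manip.servo_line(np.array([.545,y,.0315]),rate=.1)
print(manip.get_contact_force(),manip.get_time())
manip.servo_line(np.array([.580,y+.0005,.0312]),rate=.08)
print(manip.get_contact_force(),manip.get_time(),manip.get_position(),manip.get_width())
im=manip.camera("scene")["image"][:,:,::-1].copy()
cv2.imwrite("pics/s7c.png",cv2.resize(im[150:310,213:413],None,fx=4,fy=4,interpolation=cv2.INTER_CUBIC))
```

```text
[ 0.5752 -0.0936  0.088 ]
[ 0.5728 -0.0951  0.07  ]
[-0.7039  0.2746 -1.1796] 19.875
[-0.3406 -0.9479 -1.0219] 20.4667 [ 0.5797 -0.0974  0.0311] 0.023309694448559105
```

View pics/s7c.png

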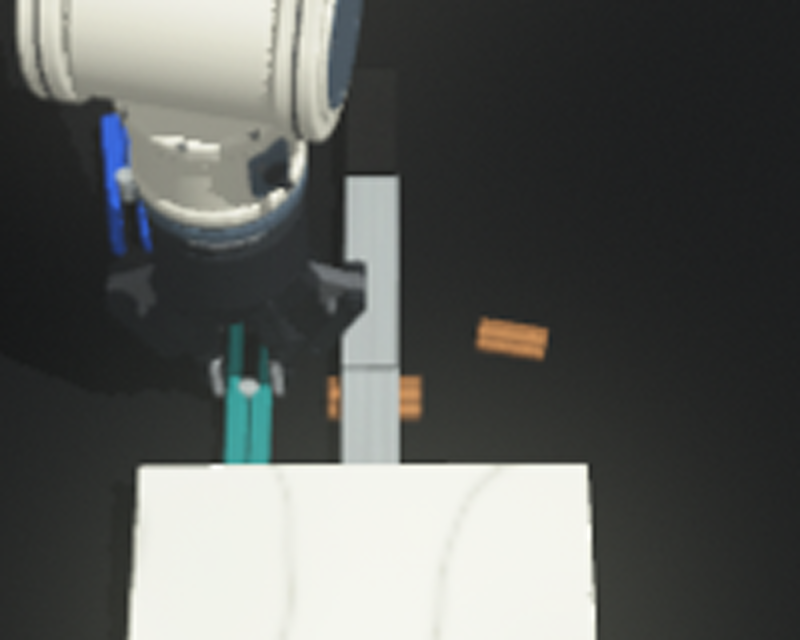

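Run:
```python
from h import *
from rig import manip
np.set_printoptions(precision=4,suppress=True)
y=-.097
manip.servo_line(np.array([.6112,y,.0312]),rate=.05)
print(manip.get_contact_force(),manip.get_time(),manip.get_position())
manip.servo_line(np.array([.6112,y,.0298]),rate=.02)
print(manip.get_contact_force(),manip.get_time(),manip.get_position())
manip.command_gripper(.036)
q=manip.get_position();print(q)
manip.servo_line(np.array([q[0],q[1],.10]),rate=.08)
manip.move_to(np.array([.45,-.30,.2]),toolrot(0.8,0,-1)[1])
print(manip.get_time(),manip.get_contact_force())
for n,(x,y0) in(("top",(265,110)),("scene",(213,150))):
    im=manip.camera(n)["image"][:,:,::-1].copy();cv2.imwrite(f"pics/{n}8.png",im)
    cv2.imwrite(f"pics/{n}8c.png",cv2.resize(im[y0:y0+160,x:x+200] if n=="scene" else im[195:345,265:465],None,fx=4,fy=4,interpolation=cv2.INTER_CUBIC))
```

```text
[ 0.6101 -0.4089 -0.5011] 21.2917 [ 0.6109 -0.097   0.031 ]
[ 0.35    1.3591 -0.6319] 21.5417 [ 0.6109 -0.097   0.0298]
[ 0.6112 -0.097   0.0298]
23.925 [ 0.2528  0.1597 -0.1631]
```

View pics/top8c.png

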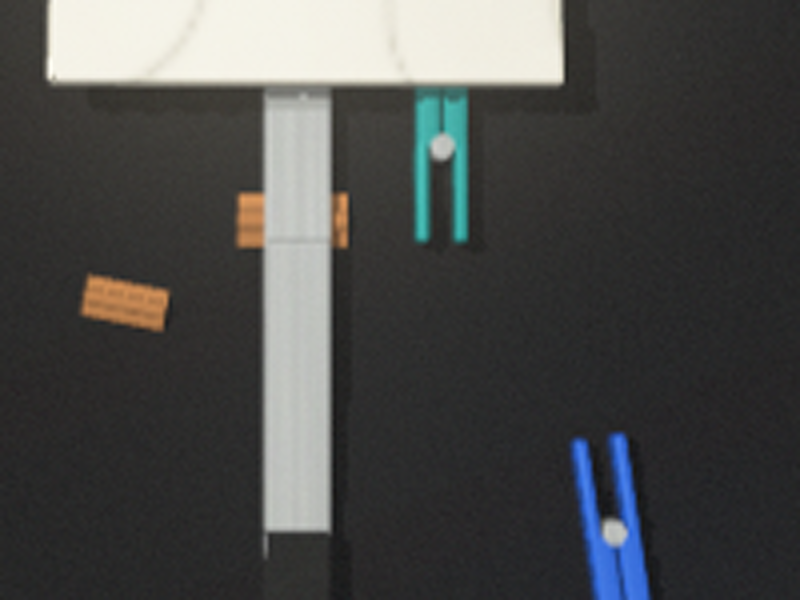

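View pics/scene8c.png

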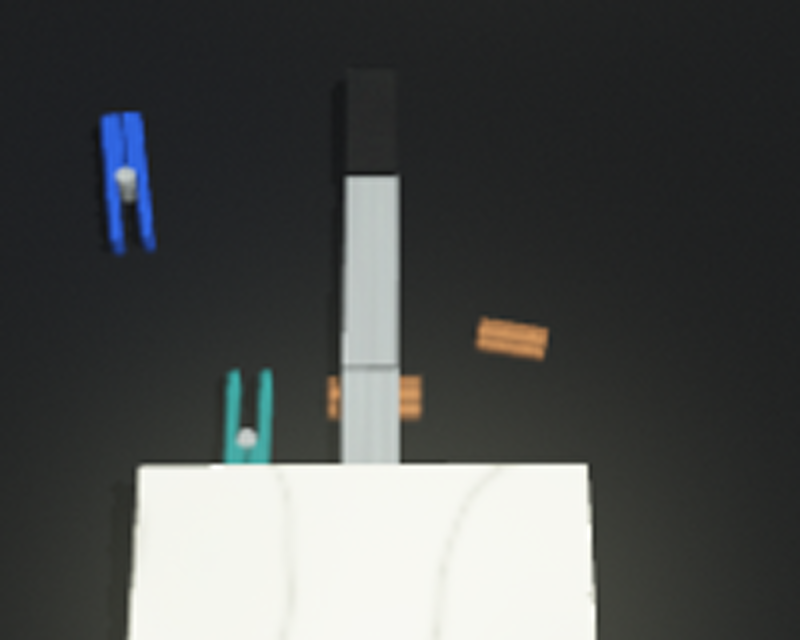

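Run:
```python
from h import *
f=px(*cr(442,241,265,195,4),.018); 
a,b=px(*cr(47,83,265,195,4),.028),px(*cr(563,86,265,195,4),.028)
e=a+(b-a)*((f[1]-a[1])/(b[1]-a[1])); print(f,a,b,"out",e[0]-f[0],"in",.09-(e[0]-f[0]))
f2=px(*cr(248,370,213,150,4),.018,"scene");e2=px(*cr(248,464,213,150,4),.040,"scene");print(f2,e2,e2[0]-.001-f2[0])
```

```text
[ 0.57728671 -0.09894889  0.018     ] [0.64446241 0.08001725 0.028     ] [ 0.64730175 -0.15148041  0.028     ] out 0.06937073132262861 in 0.020629268677371387
[ 0.57930489 -0.09623872  0.018     ] [ 0.64816334 -0.09094654  0.04      ] 0.06785844944722474
```

The peg is in 20.6 mm by the top view and 22 mm by the scene view. It lies straight, the bar is down and the board is raised, so I'm handing in.

Run:
```python
from rig import manip
print(manip.sign_off(), manip.get_time())
```

```text
the job is handed in; nothing more can be done
the job is handed in; nothing more can be done
```

The job is done and handed in at about 24 s of the 58 s allowed.

- **Levering:** I gripped the pry bar at its balance point, slid its toe under the board at a 20° tilt, and pushed the handle down over the larger wooden block. The counter pushed back with about 8 N, so the handle was fully down. After I let go, the bar stayed there and held the edge raised. The raised height fits about 26–28 mm in the scene picture.
- **Peg:** I slid the teal peg in jaws first, beside the bar. It is lying on its side, square to the edge by eye.
- **Last checks:** The peg is 20.6 mm under the edge by the top camera and about 22 mm by the scene camera. The two cameras disagreed by about 3 mm in absolute position, so I trusted relative distances. The gripper was clear of everything at hand-in. The forces I read after each step stayed under about 10 N.

No check failed, but the fingertips touched the counter lightly during both grasps, at about 9 N and 7 N.

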